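# Open the twist-lock sample chamber by feel and load it

### The job

Open the steel sample chamber: its cover is a twist-lock, so turn it anticlockwise, feeling with light upward pulls for the place where it comes free (never force it), lift it off and set it down, handle up, near the middle of the blue pad. Then take the sample holder by its stem from the white tray and stand it upright inside the open chamber. Let go of everything, and leave the other bench things where they are.

Things in the scene. Friction and masses are not known exactly. Their poses are not given: they have to be found in the camera images.
- chamber: Round steel chamber on a 110 x 110 x 8 mm base plate, fixed. Origin: centre of the base's underside, z up. Outer diameter 88 mm, bore 76 mm, rim at 50 mm, inner floor at 8 mm above the origin. Red mark on its -x side. A cover lies on it at the start.
- mouth (a point): Centre of the chamber's rim plane. Inside, 2 to 7 mm below it, a brass collar has two broad inward tabs (clear round mouth 56 mm wide) with a gap between them on either side. The gaps are hidden while the cover is on, and stand differently each time; the pose does not tell them. The cover's locking bar is caught under the tabs until it is turned into the gaps.
- cover: Aluminium disc cover, 88 mm diameter, 6 mm thick, about 0.2 kg. Origin: centre of the disc's underside (at the start on the chamber's rim), z up. Foot cross below: locking bar 69 x 14 mm along x and a 44 x 12 mm bar along y (passes inside the tabs), from 9 to 15 mm below the origin; set on a flat surface it stands on this cross, origin 15 mm up.
- handle (a point): Middle of the black bar handle on the cover, on its axis, 20 mm above the cover's origin; axes as the cover. The bar is 60 mm long along x, 14 mm wide along y, and stands from 6 to 32 mm above the cover's origin. To open, turn the cover about this axis, anticlockwise from above (+yaw).
- lock (a point): Centre of the locking bar, 12 mm below the cover's origin. Locked, the cover rises 2 mm freely, then against the sprung tabs (3 N per mm) for 4 mm more, then stops hard. It frees after a turn of somewhere from 24 to 109 degrees anticlockwise from its start, within about 9 degrees either side of the right angle; then it lifts straight up, clear after 20 mm. 3 mm side play; it turns easily.
- lock_ring: Sprung carrier of the two tabs inside the chamber; origin at the chamber's origin at rest. It can rise 4 mm, spring 3 N per mm. Its pose does not tell where the gaps are. It must not be forced: keep the pull on it below 30 N.
- pad: Blue plastic parking pad, 130 x 130 x 4 mm, fixed flat on the bench. Origin: centre of its underside; its top is 4 mm above.
- tray: White plastic open tray, 110 x 110 mm, walls 14 mm high and 4 mm thick, floor about 4 mm thick, fixed. Origin: centre of its underside. The sample holder stands in it.
- holder: Sample holder: a brass disc 34 mm in diameter and 14 mm thick with an upright square steel stem 12 x 12 mm (faces square to its x and y), from 14 to 70 mm above the origin; about 0.12 kg. Origin: centre of the disc's underside, z along the stem.
- amber_bottle: Bystander: amber glass bottle, 50 mm diameter, 110 mm tall. Origin: centre of its underside.
- white_bottle: Bystander: white plastic bottle with red cap, 38 mm diameter, 85 mm tall. Origin: centre of its underside.
- dish: Bystander: flat glass disc dish, 60 mm diameter, 15 mm tall. Origin: centre of its underside.
- screwdriver: Bystander: screwdriver 150 mm long, lying along its x.
- beaker: Bystander: empty glass beaker, 70 mm diameter, 80 mm tall. Origin: centre of its underside.
- slide_box: Bystander: grey plastic slide box, 85 x 35 x 30 mm. Origin: centre of its underside.
Things that resemble listed ones, but are neither listed nor needed, are in the scene too. Leave any green or orange look-alike of the cover alone.

How it is judged:
On the way, in this order (a step that is already met when the one before it is completed fails the run):
1. the cover is lifted clear of the chamber, held level (z of cover in the frame of chamber above 0.075 m and angle between cover's own z axis and vertical below 0.4 rad), for 0.1 s.
2. the cover stands handle up on the blue pad, its centre within 40 mm of the pad's centre, let go (horizontal distance between cover and pad below 0.04 m and angle between cover's own z axis and vertical below 0.1 rad and z of cover in the frame of pad between 0.012 and 0.024 m and contact force between the fingers and cover below 0.2 N), for 0.2 s.
At the end, for the whole second after the job is handed in: The cover stands level on its foot cross on the blue pad, handle up, centre within 40 mm of the pad's centre; the sample holder stands upright (within 7 degrees) on the inner floor of the chamber; both are at rest and released (horizontal distance between cover and pad below 0.04 m and angle between cover's own z axis and vertical below 0.1 rad and z of cover in the frame of pad between 0.012 and 0.024 m and linear speed of each of cover, holder below 0.02 m/s and horizontal distance between holder and chamber below 0.024 m and z of holder in the frame of chamber below 0.016 m and angle between holder's own z axis and vertical below 0.12 rad); the robot touches nothing.
It fails at once if the cover is forced up against the locking tabs (more than 30 N) (contact force between cover and lock_ring above 30 N).
It fails at once if a bystander is pushed more than 30 mm (distance of any of amber_bottle, white_bottle, dish, screwdriver, beaker, slide_box from where it was at the start of the episode above 0.03 m).
It fails at once if a bottle, the dish, the beaker or the slide box is knocked over (angle between any of amber_bottle, white_bottle, dish, beaker, slide_box's own z axis and vertical above 0.5 rad).
It also fails if it takes over 70 s, if anything falls off the work surface, if the arm or the gripper's body presses on something with over 40 N, if the wrist force passes 120 N, or if a joint passes its speed limit or range.

### The arm

A 6-joint arm with a two-finger parallel gripper is mounted at the origin on the work surface. World frame = base frame: x ahead of the robot, y to its left, z up, the work surface at z = 0. Lengths are in m, angles in rad, forces in N, time in s.
With the tool pointing down it reaches from about 0.3 to 0.875 m from the base axis. Payload 6.4 kg.
Tool frame: the origin (TCP) lies midway between the tips of the shut fingers; the grasp point (between the pads) lies 19 mm behind it; z points along the fingers, y is the line along which they close (so a half turn about z gives the same grasp; the last joint's range is limited). The gripper opens to 85 mm and grips with 20 to 120 N. Pads are 22 mm wide; open, the fingers measure 114 mm over their backs; the gripper's body (76 mm by 85 mm) begins 54 mm behind the grasp point. The pads swing forward as they close: fully open they stand 13 mm farther back than shut.
Start: joints at [-1.445, 0.181, 1.607, -0, 1.354, -0.206], TCP at [0.187, -0.544, 0.231] pointing down, gripper open.
Joint ranges: [-2.99, 2.99], [-0.89, 2.07], [0.3, 2.58], [-1.14, 4.28], [0, 2.63], [-3.12, 3.12]. Speed limits (rad/s): [2.57, 2.57, 3.01, 3.14, 3.14, 3.14].

### API

Orientations are given as a unit quaternion [w, x, y, z].
In Python, from bench import * gives the robot as it stands.
- The arm moves only by the tool play_rows, never from a script. Its argument "plan" is a list of rows, each a list of 3 entries, a list of its own where there are three numbers: the finger opening in mm, from 0 to 85.4, then the shift along the tool's x, y, z normalised to -1 to 1, where 1 is 40 cm, then the turn about the tool's z normalised to -1 to 1, where 1 is pi rad. A call has 1 to 10 rows; each row is the pose to reach, as a shift and turn from the pose commanded when the call began, along the tool's axes at that moment, turning the shorter way round; what a row does not reach only later rows make up. A row lasts 1/10 s, in which the tool goes at most 50 mm and 8.59 degrees, less where a joint would pass 70% of its speed; a pose out of reach is approached as far as the arm can. A call with a number of a shift or a turn outside -1 to 1 is refused whole. A call with a gripper value outside its range is refused whole. The fingers move at their own pace and stop on an object; the grip force is fixed at half the most. Time passes only in rows, so rows that repeat a pose let the fingers close. It gives the time, the measured TCP pose, the force, the opening and the grip force at its end, in the units of the state.
- get_obs(): the state, without advancing time (a new reading comes with each control period).
- camera(name): name is "scene" or "top" or "wrist"; returns a dict with "image" (384x512x3 uint8, red, green, blue), "range_z" (384x512 float32, m along the optical axis (not along the pixel's ray), 0 where there is no reading), "intrinsics" (3x3 intrinsics, pixels), "rvec" (rotation vector, rad) and "tvec" (3), from world to camera coordinates, as OpenCV has them; the wrist camera has in their place "T_tool_cam" (4x4, takes a point from camera to tool coordinates, whose origin is the TCP and whose axes are the flange's). Camera axes: x right, y down, z forward; pixel columns grow to the right and rows downward; lengths in m; the calibration is good to about 2 mm. A picture is of the moment at which its call begins: read the wrist's pose just before it.
- hand_in(): hands the job in; it is judged then, once.
Trained networks look in a picture, given as the dict that the camera call returned (one of the last four; its "shot" number tells which), for a name from the list of things; names that differ only in an ending like _2 or _b are one class to them, and where a whole thing is asked for, a point or a joint stands for the part that bears it (a point fixed in the world has none). Each returns a list of dicts, best first, with "conf" (0 to 1); they miss things now and then, are a little off and sometimes report something else, mostly with a low value. They report only what shows in the picture. A call takes as long as a camera call. They do not tell look-alikes from the thing itself.
- search_frame(picture, label): "rect" ([centre column, centre row, width, height] in pixels, round what is visible of it).
- masks_of(picture, label): "mask" (384x512 bool, what is visible of it) and "rect" ([centre column, centre row, width, height] in pixels, round what is visible of it).
The state is a dict: "time_s": time; "q": joint angles; "dq": joint speeds; "joint_efforts": joint torques, N m; "eef_pos": TCP position; "eef_rot": TCP orientation; "wrist_force": force on the tool from outside, world axes, zero at the start; "torque": the same for the moment, N m; "opening": opening from 0.0 (shut) to 1.0 (fully open); "grasp_force": force on a finger pad.
Only numpy, scipy, OpenCV 4.12 (cv2) and the standard library are available. Lean on these libraries where they do the work, as an engineer would, in place of code of your own. Each camera call takes 0.05 s, during which the arm holds its last target. There are 200 camera calls.

## Working session

There is one attempt and no reset: what is moved stays moved. The work goes in short steps, Python scripts to look and compute and a tool call to move; the robot and the scene stay as the last step left them, time stands still between calls to the robot, and variables do not carry over. Pictures are saved under pics/ and viewed, at most 10 in all, crops included, and the job is handed in when it is done.

Besides the shell and the picture viewer there is one more tool, called after "Call:" as a command line: name --argument value ..., lists and objects as JSON in quotes. play_rows: Moves the arm, as the interface text tells. Its arguments: {"type":"object","properties":{"plan":{"type":"array","items":{"type":"array"}}},"required":["plan"]}

```bash
mkdir -p pics
cat > h.py <<'E'
from bench import *
import numpy as np, cv2
def world(p):
    K=p["intrinsics"];z=p["range_z"];v,u=np.mgrid[:384,:512]
    c=np.stack([(u-K[0,2])/K[0,0]*z,(v-K[1,2])/K[1,1]*z,z],-1)
    R,_=cv2.Rodrigues(np.array(p["rvec"],float));t=np.array(p["tvec"],float).ravel()
    return (c-t)@R, z>0
def wworld(p,o):
    K=p["intrinsics"];z=p["range_z"];v,u=np.mgrid[:384,:512]
    c=np.stack([(u-K[0,2])/K[0,0]*z,(v-K[1,2])/K[1,1]*z,z],-1)
    T=np.array(p["T_tool_cam"]);c=c@T[:3,:3].T+T[:3,3]
    w,x,y,zz=o["eef_rot"]
    from scipy.spatial.transform import Rotation as R
    return R.from_quat([x,y,zz,w]).apply(c.reshape(-1,3)).reshape(c.shape)+np.array(o["eef_pos"]), z>0
def save(p,n,crop=None,s=1):
    im=p["image"][:,:,::-1]
    if crop: im=im[crop[1]:crop[3],crop[0]:crop[2]]
    cv2.imwrite("pics/"+n,cv2.resize(im,None,fx=s,fy=s,interpolation=cv2.INTER_CUBIC))
E
python3 - <<'E'
from h import *
np.set_printoptions(precision=4,suppress=True)
o=get_obs();print(o)
for c in ["top","scene"]:
    p=camera(c);save(p,c+"0.png",s=1.5);W,ok=world(p)
    for l in ["chamber","cover","handle","pad","tray","holder","amber_bottle","white_bottle","dish","screwdriver","beaker","slide_box"]:
        for d in masks_of(p,l)[:4]:
            m=d["mask"]&ok
            if m.sum()<5: continue
            q=W[m];print(c,l,round(d["conf"],2),np.round(d["rect"]),"med",np.median(q,0),"z90",np.percentile(q[:,2],95),"lo",np.percentile(q,3,axis=0)[:2],"hi",np.percentile(q,97,axis=0)[:2])
E
```

```text
{'time_s': 0.0, 'q': array([-1.4453,  0.1816,  1.6081,  0.    ,  1.3538, -0.2063]), 'dq': array([ 0.0019, -0.001 , -0.0001,  0.0003, -0.0011,  0.0016]), 'joint_efforts': array([  0.0003, -44.4867, -35.1341,  -0.0002,   0.0089,   0.    ]), 'eef_pos': array([ 0.1873, -0.543 ,  0.2303]), 'eef_rot': array([-0.0009,  0.9863,  0.1652,  0.    ]), 'wrist_force': array([0.0585, 0.0256, 0.6634]), 'torque': array([0.0076, 0.0159, 0.0176]), 'grasp_force': 0.0, 'opening': 0.9972798992610193}
top chamber 0.66 [247. 183.  57.  58.] med [0.5381 0.0081 0.0094] z90 0.03476261247537232 lo [ 0.5022 -0.053 ] hi [0.6216 0.0671]
top cover 0.95 [248. 177.  39.  41.] med [0.5613 0.0053 0.0574] z90 0.08368846669378373 lo [ 0.5246 -0.032 ] hi [0.601  0.0446]
top cover 0.81 [280. 122.  36.  33.] med [ 0.7074 -0.0714  0.0228] z90 0.04844701704980033 lo [ 0.6755 -0.1078] hi [ 0.7486 -0.0378]
top cover 0.76 [242. 240.  35.  41.] med [0.4161 0.0213 0.0227] z90 0.04878707764290332 lo [ 0.3789 -0.0158] hi [0.4529 0.0605]
top handle 0.78 [248. 177.  36.  35.] med [0.5618 0.0068 0.0575] z90 0.08372366846128768 lo [ 0.5
[... 3969 characters left out ...]
253] hi [0.6248 0.0689]
scene screwdriver 0.71 [265. 162.  32.  18.] med [ 0.3857 -0.1817  0.0165] z90 0.022946458662096623 lo [ 0.3707 -0.2223] hi [ 0.3951 -0.1272]
scene beaker 0.89 [331. 301.  36.  48.] med [0.6611 0.3401 0.052 ] z90 0.07824347376016352 lo [0.6284 0.31  ] hi [0.691  0.3712]
scene beaker 0.71 [253. 216.  52.  30.] med [0.5954 0.0402 0.0072] z90 0.043339110620143284 lo [ 0.5117 -0.0254] hi [0.6267 0.0689]
scene slide_box 0.66 [234. 142.  17.  20.] med [ 0.3756 -0.3148  0.025 ] z90 0.028749107103346532 lo [ 0.3484 -0.3674] hi [ 0.3944 -0.2853]
scene slide_box 0.18 [254. 198.  35.  26.] med [0.5736 0.0166 0.054 ] z90 0.07948846744341227 lo [ 0.5311 -0.0291] hi [0.6065 0.0486]
```

View pics/top0.png

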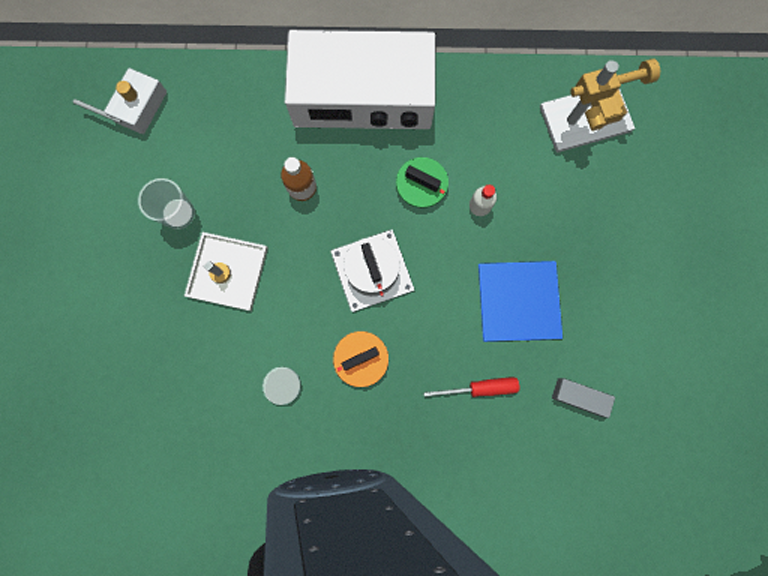

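Run:
```python
from h import *
T=np.array(camera("wrist")["T_tool_cam"]);print(T.round(3))
p=camera("top");im=p["image"][85:270,100:400];cv2.imwrite("pics/c.png",cv2.resize(im[:,:,::-1],None,fx=2.6,fy=2.6,interpolation=cv2.INTER_CUBIC))
```

```text
[[-0.    -0.952 -0.307  0.078]
 [ 1.    -0.     0.001  0.001]
 [-0.001 -0.307  0.952 -0.142]
 [ 0.     0.     0.     1.   ]]
```

The picture shows three covers: the aluminium one on the steel chamber at (248,177) in original pixels, a green one at (280,122) and an orange one at (240,240). The aluminium one fits the description because it lies on the chamber. The blue pad is at (347,201), the tray and holder at (150,181). I'll go above the chamber and confirm this with the wrist view.

Call:
play_rows --plan '[[85,[0.9,-0.67,0],0],[85,[0.9,-0.67,0],0],[85,[0.9,-0.67,0],0],[85,[0.9,-0.67,0],0],[85,[0.9,-0.67,0],0],[85,[0.9,-0.67,0],0],[85,[0.9,-0.67,0],0],[85,[0.9,-0.67,0],0],[85,[0.9,-0.67,0],0],[85,[0.9,-0.67,0],0]]'

```text
time_s: 2.4
eef_pos: [0.4427, -0.168, 0.2316]
eef_rot: [-0.001, 0.986, 0.169, 0.001]
wrist_force: [-0.8, -0.4, -0.5]
opening: 0.996
grasp_force: 0.0
```

Call:
play_rows --plan '[[85,[0.435,-0.32,0.1],0],[85,[0.435,-0.32,0.1],0],[85,[0.435,-0.32,0.1],0],[85,[0.435,-0.32,0.1],0],[85,[0.435,-0.32,0.1],0],[85,[0.435,-0.32,0.1],0]]'

```text
time_s: 3.0
eef_pos: [0.5637, 0.0065, 0.1903]
eef_rot: [-0.0, 0.986, 0.167, -0.001]
wrist_force: [-1.3, -0.8, 0.6]
opening: 0.993
grasp_force: 0.0
```

```bash
cat >> h.py <<'E'
def bar(q):  # min-area rect of xy points: centre, sizes, yaw of long axis (deg)
    (c,s,a)=cv2.minAreaRect((q[:,:2]*1000).astype(np.float32))
    if s[0]<s[1]: a+=90; s=s[::-1]
    return np.round(c,1),np.round(s,1),round((a+90)%180-90,1)
E
python3 - <<'E'
from h import *
np.set_printoptions(precision=4,suppress=True)
o=get_obs();p=camera("wrist");save(p,"w1.png");W,ok=wworld(p,o)
print(o["eef_pos"],o["eef_rot"],o["q"],o["time_s"],o["wrist_force"])
for l in ["cover","handle"]:
    for d in masks_of(p,l)[:2]:
        q=W[d["mask"]&ok];print(l,d["conf"],d["rect"],np.median(q,0),np.percentile(q[:,2],[5,50,95,99]))
d=masks_of(p,"cover")[0];m=d["mask"]&ok
q=W[m];z=q[:,2]
zt=np.percentile(z,99);t=q[z>zt-0.004];print("handle top",len(t),bar(t),t.mean(0))
im=p["image"].astype(int);
e=q[abs(z-0.0565)<0.003];print("disc",cv2.minEnclosingCircle((e[:,:2]*1000).astype(np.float32)),len(e))
E
```

```text
[0.5637 0.0065 0.1903] [-0.0004  0.986   0.1667 -0.0006] [-0.1991  0.1965  1.6748  0.0003  1.2716  1.0367] 3.0 [-1.2745 -0.752   0.5621]
cover 0.84 [397.2, 45.3, 98.5, 90.6] [ 0.7098 -0.0735  0.0209] [0.0192 0.0209 0.0469 0.0477]
cover 0.76 [255.6, 172.8, 94.9, 92.3] [0.5674 0.0073 0.0556] [0.0543 0.0556 0.0817 0.0824]
handle 0.95 [393.2, 46.4, 96.1, 91.6] [ 0.7098 -0.0731  0.0209] [0.0193 0.0209 0.0469 0.0477]
handle 0.87 [256.5, 174.7, 92.8, 94.7] [0.5677 0.0071 0.0557] [0.0544 0.0557 0.0817 0.0824]
handle top 1365 (array([713.2, -75.7]), array([60.3, 15. ]), 62.7) [ 0.7132 -0.0742  0.0463]
disc ((0.0, 0.0), 0.0) 0
```

Run:
```python
from h import *
np.set_printoptions(precision=4,suppress=True)
o=get_obs();p=camera("wrist");save(p,"w2.png",(150,90,360,260),3);W,ok=wworld(p,o)
h=np.hypot(W[...,0]-.565,W[...,1]-.007)<.06
t=W[ok&h&(W[...,2]>.078)];print("top",len(t),bar(t),t.mean(0))
e=W[ok&h&(abs(W[...,2]-.0555)<.002)];print("disc",cv2.minEnclosingCircle((e[:,:2]*1000).astype(np.float32)),bar(e))
print(o["eef_pos"],o["q"])
```

```text
top 28473 (array([564.2,   6.9]), array([119. ,  59.1]), -87.3) [0.5698 0.0117 0.2508]
disc ((563.7380981445312, 5.320937633514404), 43.89238357543945) (array([563.9,   5.4]), array([87.4, 86.6]), 64.4)
[0.5629 0.0034 0.1915] [-0.2045  0.1925  1.677  -0.0004  1.2721  1.0359]
```

View pics/w2.png

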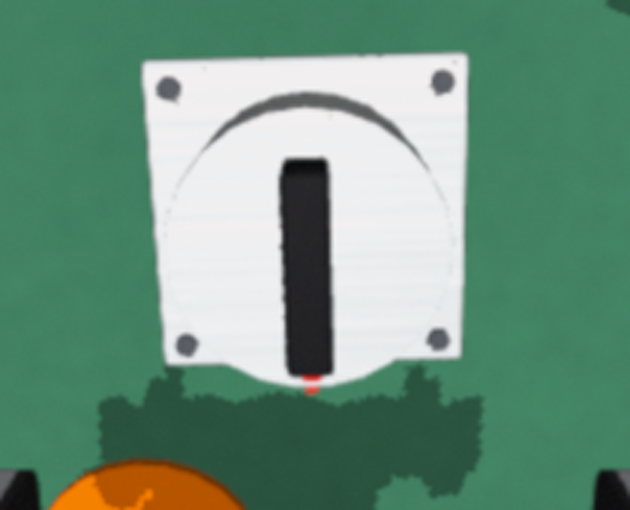

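The crop shows the aluminium cover on the square steel base. The black handle is centred at about crop (308,265), with its red mark on the near end, next to the chamber's own. So this is the right cover.

Run:
```python
from h import *
np.set_printoptions(precision=4,suppress=True)
o=get_obs();p=camera("wrist");W,ok=wworld(p,o)
h=np.hypot(W[...,0]-.565,W[...,1]-.007)<.05
t=W[ok&h&(W[...,2]>.078)&(W[...,2]<.09)];print("top",len(t),bar(t),t.mean(0))
r=o["eef_rot"];print("tool yaw",np.degrees(2*np.arctan2(r[2],r[1])),o["eef_pos"],o["wrist_force"])
```

```text
top 1148 (array([564.4,   5.5]), array([59.3, 14. ]), 20.5) [0.5654 0.0059 0.0813]
tool yaw 18.907818113762573 [0.5629 0.0033 0.1916] [-0.8661  0.1802  0.043 ]
```

Call:
play_rows --plan '[[85,[0.0045,-0.0025,0.15],-0.009],[85,[0.0045,-0.0025,0.25],-0.009],[85,[0.0045,-0.0025,0.3],-0.009],[85,[0.0045,-0.0025,0.327],-0.009],[85,[0.0045,-0.0025,0.327],-0.009],[0,[0.0045,-0.0025,0.327],-0.009],[0,[0.0045,-0.0025,0.327],-0.009],[0,[0.0045,-0.0025,0.327],-0.009],[0,[0.0045,-0.0025,0.327],-0.009],[0,[0.0045,-0.0025,0.327],-0.009]]'

```text
time_s: 4.3
eef_pos: [0.565, 0.0062, 0.0613]
eef_rot: [0.0, 0.984, 0.179, 0.001]
wrist_force: [-7.0, -1.0, 8.1]
opening: 0.147
grasp_force: 60.8
```

Call:
play_rows --plan '[[0,[0,0,-0.0025],0],[0,[0,0,-0.0025],0],[0,[0,0,-0.0025],0]]'

```text
time_s: 4.6
eef_pos: [0.5643, 0.0063, 0.0613]
eef_rot: [-0.0, 0.984, 0.179, -0.0]
wrist_force: [-0.5, -0.6, 0.4]
opening: 0.144
grasp_force: 59.4
```

Call:
play_rows --plan '[[0,[0,0,-0.004],0],[0,[0,0,-0.008],0],[0,[0,0,-0.01],0],[0,[0,0,-0.01],0],[0,[0,0,-0.01],0]]'

```text
time_s: 5.1
eef_pos: [0.5641, 0.0063, 0.0649]
eef_rot: [-0.0, 0.984, 0.179, -0.0]
wrist_force: [0.2, -0.5, -8.1]
opening: 0.15
grasp_force: 58.5
```

Call:
play_rows --plan '[[0,[0,0,0.008],0],[0,[0,0,0.008],-0.047],[0,[0,0,0.008],-0.094],[0,[0,0,0.008],-0.141],[0,[0,0,0.008],-0.172],[0,[0,0,0.008],-0.172],[0,[0,0,0.004],-0.172],[0,[0,0,0],-0.172],[0,[0,0,0],-0.172],[0,[0,0,0],-0.172]]'

```text
time_s: 6.1
eef_pos: [0.5647, 0.0062, 0.0652]
eef_rot: [0.0, 0.901, 0.435, 0.0]
wrist_force: [5.0, -0.5, -9.7]
opening: 0.151
grasp_force: 58.6
```

Call:
play_rows --plan '[[0,[0,0,0.008],0],[0,[0,0,0.008],-0.04],[0,[0,0,0.008],-0.078],[0,[0,0,0.008],-0.078],[0,[0,0,0.004],-0.078],[0,[0,0,0],-0.078],[0,[0,0,0],-0.078],[0,[0,0,0],-0.078]]'

```text
time_s: 6.9
eef_pos: [0.5643, 0.0063, 0.065]
eef_rot: [-0.0, 0.841, 0.541, -0.0]
wrist_force: [2.5, -0.4, -8.3]
opening: 0.151
grasp_force: 58.7
```

Call:
play_rows --plan '[[0,[0,0,0.008],0],[0,[0,0,0.008],-0.04],[0,[0,0,0.008],-0.078],[0,[0,0,0.008],-0.078],[0,[0,0,0.004],-0.078],[0,[0,0,0],-0.078],[0,[0,0,0],-0.078],[0,[0,0,0],-0.078]]'

```text
time_s: 7.7
eef_pos: [0.5646, 0.0062, 0.0652]
eef_rot: [0.0, 0.768, 0.64, 0.0]
wrist_force: [2.8, -1.0, -8.9]
opening: 0.15
grasp_force: 58.6
```

Call:
play_rows --plan '[[0,[0,0,0.008],0],[0,[0,0,0.008],-0.04],[0,[0,0,0.008],-0.078],[0,[0,0,0.008],-0.078],[0,[0,0,0.004],-0.078],[0,[0,0,0],-0.078],[0,[0,0,0],-0.078],[0,[0,0,0],-0.078]]'

```text
time_s: 8.5
eef_pos: [0.5644, 0.0063, 0.0651]
eef_rot: [-0.0, 0.684, 0.729, -0.0]
wrist_force: [2.5, -0.1, -8.2]
opening: 0.153
grasp_force: 58.7
```

Call:
play_rows --plan '[[0,[0,0,0.008],0],[0,[0,0,0.008],-0.04],[0,[0,0,0.008],-0.078],[0,[0,0,0.008],-0.078],[0,[0,0,0.004],-0.078],[0,[0,0,0],-0.078],[0,[0,0,0],-0.078],[0,[0,0,0],-0.078]]'

```text
time_s: 9.3
eef_pos: [0.5647, 0.0062, 0.0656]
eef_rot: [0.0, 0.59, 0.807, 0.0]
wrist_force: [-0.1, -0.8, -2.3]
opening: 0.147
grasp_force: 59.7
```

The pull fell to the cover's own weight, so it comes free at 87°. I'll lift gently.

Call:
play_rows --plan '[[0,[0,0,-0.01],0],[0,[0,0,-0.02],0],[0,[0,0,-0.03],0],[0,[0,0,-0.03],0]]'

```text
time_s: 9.7
eef_pos: [0.5653, 0.0061, 0.0785]
eef_rot: [0.001, 0.59, 0.808, 0.0]
wrist_force: [-0.0, -0.0, -1.2]
opening: 0.149
grasp_force: 59.6
```

Call:
play_rows --plan '[[0,[0,0,-0.05],0],[0,[0,0,-0.12],0],[0,[0,0,-0.2],0],[0,[0,0,-0.2],0],[0,[-0.18,-0.1,-0.2],0],[0,[-0.27,-0.15,-0.2],0],[0,[-0.36,-0.2,-0.2],0],[0,[-0.45,-0.25,-0.2],0],[0,[-0.54,-0.296,-0.2],0],[0,[-0.54,-0.296,-0.2],0]]'

```text
time_s: 10.7
eef_pos: [0.5163, -0.2412, 0.1569]
eef_rot: [0.001, 0.592, 0.806, -0.001]
wrist_force: [-0.3, -0.3, -1.9]
opening: 0.146
grasp_force: 59.6
```

Run:
```python
from h import *
np.set_printoptions(precision=4,suppress=True)
o=get_obs();p=camera("top");W,ok=world(p)
save(p,"t2.png",(200,120,420,270),3)
print(o["eef_pos"],o["wrist_force"],o["time_s"])
for l in ["cover","pad"]:
    for d in masks_of(p,l)[:3]:
        q=W[d["mask"]&ok];print(l,d["conf"],d["rect"],np.median(q,0),bar(q))
```

```text
[ 0.5163 -0.2412  0.1569] [-0.2544 -0.2834 -1.9385] 10.7
cover 0.89 [282.3, 120.9, 36.6, 36.4] [ 0.7075 -0.0734  0.0227] (array([712.1, -74.4]), array([85.3, 83.1]), 11.0)
cover 0.8 [242.4, 240.8, 33.5, 36.8] [0.4161 0.0213 0.0227] (array([416.5,  20.9]), array([85.4, 84.4]), -44.1)
cover 0.56 [355.1, 184.9, 15.3, 24.1] [ 0.5335 -0.2115  0.1525] (array([ 533.2, -211.5]), array([61.6, 18.4]), -33.7)
pad 0.58 [335.6, 202.4, 34.6, 53.2] [ 0.5289 -0.1988  0.005 ] (array([ 499.7, -178.9]), array([205.5,  80.2]), -26.4)
```

Call:
play_rows --plan '[[0,[0.0,0,0.12],0],[0,[0.0,0,0.22],0],[0,[0.0,0,0.28],0],[0,[0.0,0,0.305],0],[0,[0.0,0,0.3135],0],[0,[0.0,0,0.316],0],[0,[0.0,0,0.316],0]]'

```text
time_s: 11.55
eef_pos: [0.5189, -0.236, 0.0326]
eef_rot: [0.001, 0.589, 0.808, 0.0]
wrist_force: [-0.3, 0.4, -2.0]
opening: 0.148
grasp_force: 59.6
```

Call:
play_rows --plan '[[0,[0,0,0],0],[0,[0,0,0.002],0],[0,[0,0,0.002],0]]'

```text
time_s: 11.85
eef_pos: [0.5179, -0.2359, 0.0308]
eef_rot: [0.0, 0.59, 0.808, 0.0]
wrist_force: [-0.7, 0.8, -2.1]
opening: 0.15
grasp_force: 59.6
```

Call:
play_rows --plan '[[0,[0,0,0.002],0],[0,[0,0,0.004],0],[0,[0,0,0.004],0]]'

```text
time_s: 12.15
eef_pos: [0.518, -0.2359, 0.0303]
eef_rot: [0.0, 0.59, 0.808, -0.0]
wrist_force: [-3.8, 2.5, 11.9]
opening: 0.152
grasp_force: 61.5
```

Call:
play_rows --plan '[[0,[0,0,-0.003],0],[40,[0,0,-0.003],0],[85,[0,0,-0.003],0],[85,[0,0,-0.003],0],[85,[0,0,-0.003],0],[85,[0,0,-0.003],0],[85,[0,0,-0.05],0],[85,[0,0,-0.15],0],[85,[0,0,-0.3],0],[85,[0,0,-0.4],0]]'

```text
time_s: 13.15
eef_pos: [0.5171, -0.2352, 0.1899]
eef_rot: [-0.001, 0.59, 0.808, 0.0]
wrist_force: [0.9, -1.2, 0.2]
opening: 0.993
grasp_force: 0.0
```

Run:
```python
from h import *
np.set_printoptions(precision=4,suppress=True)
o=get_obs();p=camera("wrist");W,ok=wworld(p,o)
save(p,"w3.png",s=1.3)
r=o["eef_rot"];print(o["eef_pos"],np.degrees(2*np.arctan2(r[2],r[1])),o["wrist_force"],o["opening"],o["q"])
h=np.hypot(W[...,0]-.518,W[...,1]+.236)<.06
t=W[ok&h&(W[...,2]>.045)&(W[...,2]<.06)];print("top",len(t),bar(t),t.mean(0),t[:,2].min(),t[:,2].max())
e=W[ok&h&(abs(W[...,2]-.025)<.004)];print("disc",bar(e),e.mean(0),cv2.fitEllipse is None)
p=camera("top");W,ok=world(p)
for d in masks_of(p,"pad")[:1]:
    q=W[d["mask"]&ok];print(bar(q))
d=[d for d in masks_of(p,"holder") if W[d["mask"]&ok][:,1].mean()>.15]
for d in d:
    q=W[d["mask"]&ok];z=q[:,2];t=q[(z>.066)&(z<.08)];print(d["conf"],"stemtop",len(t),t.mean(0),"disc",q[abs(z-.02)<.004].mean(0))
```

```text
[ 0.5171 -0.2352  0.1899] 107.75039511239429 [ 0.8908 -1.2067  0.1514] 0.9931663646700906 [-0.6357  0.2065  1.6639  0.      1.2727 -0.9455]
top 937 (array([ 517.8, -236.8]), array([59.1, 13.6]), -72.6) [ 0.5173 -0.2357  0.0504] 0.045098152722015034 0.05264609585162905
disc (array([ 518.3, -237.1]), array([87.4, 86.9]), -30.2) [ 0.5172 -0.2345  0.0246] False
(array([ 507.6, -178.5]), array([237.3,  83.9]), -33.9)
```

View pics/w3.png

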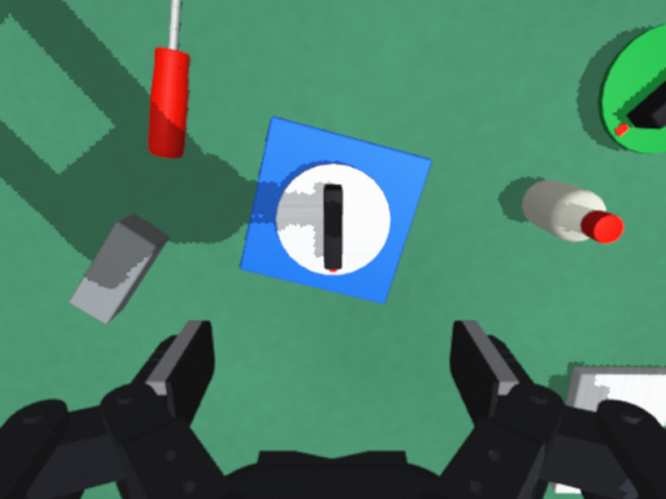

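The cover stands centred on the blue pad at about (333,220) with its handle up. Next is the holder.

Call:
play_rows --plan '[[85,[1,0.41,-0.05],0],[85,[1,0.41,-0.05],0],[85,[1,0.41,-0.05],0],[85,[1,0.41,-0.05],0],[85,[1,0.41,-0.05],0],[85,[1,0.41,-0.05],0],[85,[1,0.41,-0.05],0],[85,[1,0.41,-0.05],0],[85,[1,0.41,-0.05],0],[85,[1,0.41,-0.05],0]]'

```text
time_s: 14.35
eef_pos: [0.5503, 0.1993, 0.2064]
eef_rot: [-0.002, 0.588, 0.809, -0.001]
wrist_force: [-0.6, 0.2, 0.6]
opening: 0.997
grasp_force: 0.0
```

Call:
play_rows --plan '[[85,[0.14,0.055,0],0.05],[85,[0.14,0.055,0],0.1],[85,[0.14,0.055,0],0.15],[85,[0.14,0.055,0],0.2],[85,[0.14,0.055,0],0.25],[85,[0.14,0.055,0],0.3],[85,[0.14,0.055,0],0.35],[85,[0.14,0.055,0],0.4],[85,[0.14,0.055,0],0.45],[85,[0.14,0.055,0],0.45]]'

```text
time_s: 15.35
eef_pos: [0.5549, 0.2541, 0.2063]
eef_rot: [0.0, 0.974, 0.228, -0.002]
wrist_force: [-0.0, -0.3, -0.8]
opening: 0.992
grasp_force: 0.0
```

Run:
```python
from h import *
np.set_printoptions(precision=4,suppress=True)
o=get_obs();p=camera("wrist");W,ok=wworld(p,o)
save(p,"w4.png",(130,70,400,310),2.2)
r=o["eef_rot"];print(o["eef_pos"],np.degrees(2*np.arctan2(r[2],r[1])),o["q"],o["time_s"])
h=np.hypot(W[...,0]-.555,W[...,1]-.255)<.045
s=ok&h
for lo,hi in [(.066,.08),(.03,.064),(.015,.021)]:
    t=W[s&(W[...,2]>lo)&(W[...,2]<hi)];print(lo,len(t),bar(t),t.mean(0),np.median(t[:,2]))
for d in masks_of(p,"holder")[:3]:
    q=W[d["mask"]&ok];print(d["conf"],d["rect"],np.median(q,0),np.percentile(q[:,2],[5,50,95]))
```

```text
[0.5549 0.2541 0.2063] 26.406205306557414 [ 0.2354  0.2827  1.5358 -0.0003  1.3271  1.3454] 15.35
0.066 195 (array([554.1, 256.4]), array([12.2, 12.1]), 46.7) [0.5548 0.2569 0.0728] 0.07322772102205505
0.03 117 (array([558.3, 257.4]), array([15. ,  7.3]), -81.3) [0.5584 0.2586 0.0478] 0.04830661482148649
0.015 480 (array([555.6, 256.7]), array([33.3, 30.1]), -71.2) [0.5579 0.2578 0.0175] 0.017492920005181628
0.71 [252.4, 162.3, 29.8, 38.5] [0.5579 0.2586 0.0182] [0.0136 0.0182 0.0738]
```

View pics/w4.png

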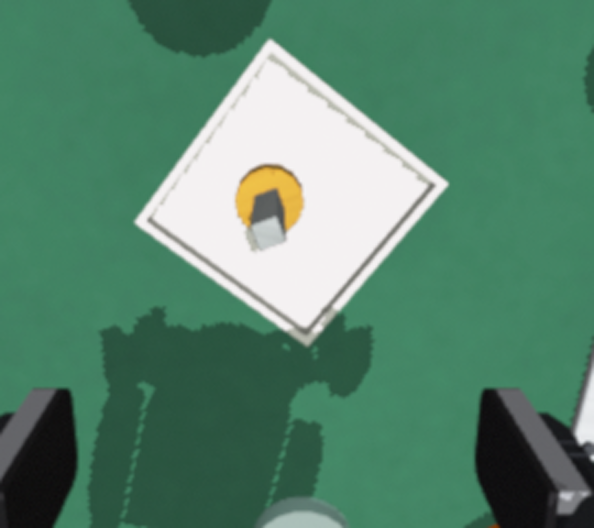

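Call:
play_rows --plan '[[85,[0.001,-0.006,0.1],-0.045],[85,[0.001,-0.006,0.2],-0.09],[85,[0.001,-0.006,0.3],-0.123],[85,[0.001,-0.006,0.37],-0.123],[85,[0.001,-0.006,0.395],-0.123],[60,[0.001,-0.006,0.395],-0.123],[30,[0.001,-0.006,0.395],-0.123],[0,[0.001,-0.006,0.395],-0.123],[0,[0.001,-0.006,0.395],-0.123],[0,[0.001,-0.006,0.395],-0.123]]'

```text
time_s: 16.45
eef_pos: [0.5558, 0.258, 0.052]
eef_rot: [0.0, 0.91, 0.414, 0.001]
wrist_force: [-1.1, 0.1, 1.2]
opening: 0.137
grasp_force: 7.4
```

Call:
play_rows --plan '[[0,[0,0,0],0],[0,[0,0,-0.05],0],[0,[0,0,-0.12],0],[0,[0,0,-0.22],0],[0,[0,0,-0.22],0]]'

```text
time_s: 16.95
eef_pos: [0.5588, 0.2588, 0.1449]
eef_rot: [0.001, 0.91, 0.414, 0.005]
wrist_force: [0.9, 0.4, 0.4]
opening: 0.118
grasp_force: 58.7
```

Run:
```python
from h import *
np.set_printoptions(precision=4,suppress=True)
o=get_obs();p=camera("wrist");save(p,"w5.png",s=1)
r=o["eef_rot"];print(o["eef_pos"],np.degrees(2*np.arctan2(r[2],r[1])),o["q"],o["time_s"])
W,ok=wworld(p,o)
h=ok&(np.hypot(W[...,0]-o["eef_pos"][0],W[...,1]-o["eef_pos"][1])<.03)
print(np.percentile(W[h][:,2],[1,10,50,90]))
for d in masks_of(p,"holder")[:2]:
    q=W[d["mask"]&ok];print(d["conf"],d["rect"],q.mean(0),np.percentile(q,[5,95],axis=0))
```

```text
[0.5588 0.2588 0.1449] 48.90592728406781 [ 0.2412  0.3488  1.5822 -0.      1.2001  0.9585] 16.95
[0.0026 0.0043 0.1993 0.2294]
0.8 [255.4, 237.6, 55.6, 94.1] [0.5611 0.2609 0.1293] [[0.5493 0.2493 0.1035]
 [0.5722 0.272  0.1668]]
```

View pics/w5.png

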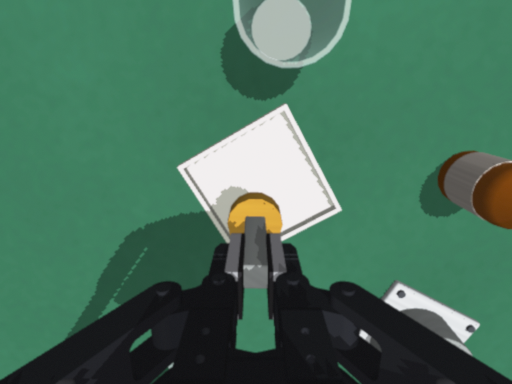

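The holder is gripped upright, its brass disc visible at about (255,215) below the fingers. I'll lift it further and let it settle.

Call:
play_rows --plan '[[0,[0,0,-0.06],0],[0,[0,0,-0.06],0],[0,[0,0,-0.06],0]]'

```text
time_s: 17.35
eef_pos: [0.5546, 0.2576, 0.1614]
eef_rot: [-0.0, 0.91, 0.414, -0.001]
wrist_force: [0.6, -0.8, -1.2]
opening: 0.119
grasp_force: 58.7
```

Run:
```python
from h import *
np.set_printoptions(precision=4,suppress=True)
o=get_obs();r=o["eef_rot"];a=2*np.arctan2(r[2],r[1])
d=np.array([.5645,.0055])-o["eef_pos"][:2]
print(o["eef_pos"],np.degrees(a),o["wrist_force"],"tool shift norm",np.array([d@[np.cos(a),np.sin(a)],d@[np.sin(a),-np.cos(a)]])/.4)
p=camera("top");W,ok=world(p)   # open chamber check
m=ok&(np.hypot(W[...,0]-.563,W[...,1]-.006)<.05)&(W[...,2]>.046)&(W[...,2]<.058)
print("rim",bar(W[m]),m.sum())
```

```text
[0.5546 0.2576 0.1614] 48.8899981366253 [ 0.5566 -0.807  -1.1592] tool shift norm [-0.4586  0.433 ]
rim (array([561.7,   7.4]), array([89.6, 83.5]), 0.8) 501
```

Call:
play_rows --plan '[[0,[-0.115,0.108,0],0],[0,[-0.23,0.217,0],0],[0,[-0.345,0.325,0],0],[0,[-0.4586,0.433,0],0],[0,[-0.4586,0.433,0],0],[0,[-0.4586,0.433,0],0],[0,[-0.4586,0.433,0],0],[0,[-0.4586,0.433,0.05],0],[0,[-0.4586,0.433,0.1],0],[0,[-0.4586,0.433,0.1],0]]'

```text
time_s: 18.4
eef_pos: [0.562, 0.0079, 0.1189]
eef_rot: [-0.002, 0.91, 0.415, -0.003]
wrist_force: [0.6, 0.2, -2.4]
opening: 0.126
grasp_force: 58.8
```

Run:
```python
from h import *
np.set_printoptions(precision=4,suppress=True)
o=get_obs();p=camera("wrist");W,ok=wworld(p,o);save(p,"w6.png",s=1.3)
print(o["eef_pos"],o["wrist_force"],o["time_s"])
for d in masks_of(p,"holder")[:1]:
    q=W[d["mask"]&ok];print(d["conf"],d["rect"],np.percentile(q,[2,50,98],axis=0))
m=ok&(np.hypot(W[...,0]-.563,W[...,1]-.006)<.05)&(abs(W[...,2]-.05)<.003);print("rim",bar(W[m]),cv2.minEnclosingCircle((W[m][:,:2]*1000).astype(np.float32)))
```

```text
[0.562  0.0079 0.1189] [ 0.5823  0.1986 -2.3707] 18.4
0.87 [257.1, 237.8, 56.3, 94.3] [[ 0.5493 -0.0039  0.0747]
 [ 0.5645  0.0103  0.0897]
 [ 0.5763  0.0223  0.1411]]
rim (array([567.2,   9.4]), array([87. , 77.6]), -42.3) ((563.8200073242188, 5.6492600440979), 43.941402435302734)
```

View pics/w6.png

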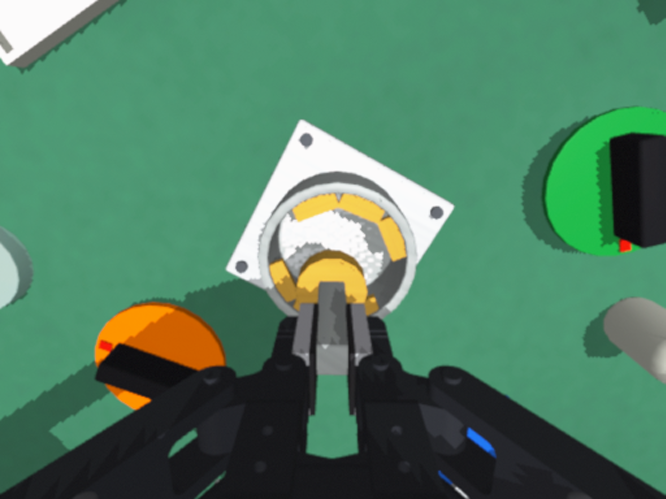

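The holder at about (333,275) hangs over the open chamber, whose rim is centred near (338,250), with room inside the tabs. I'll lower it.

Call:
play_rows --plan '[[0,[0,0,0],0],[0,[0,0,0.05],0],[0,[0,0,0.1],0],[0,[0,0,0.14],0],[0,[0,0,0.155],0],[0,[0,0,0.155],0],[0,[0,0,0.155],0]]'

```text
time_s: 19.2
eef_pos: [0.5658, 0.0056, 0.0619]
eef_rot: [0.001, 0.91, 0.414, 0.001]
wrist_force: [-0.1, -0.2, -0.1]
opening: 0.124
grasp_force: 58.8
```

Call:
play_rows --plan '[[0,[0,0,0.004],0],[0,[0,0,0.007],0],[0,[0,0,0.007],0]]'

```text
time_s: 19.5
eef_pos: [0.5652, 0.0056, 0.0582]
eef_rot: [0.0, 0.91, 0.414, 0.0]
wrist_force: [-0.8, 0.3, -0.6]
opening: 0.129
grasp_force: 58.8
```

Call:
play_rows --plan '[[0,[0,0,0.002],0],[0,[0,0,0.004],0],[0,[0,0,0.004],0]]'

```text
time_s: 19.8
eef_pos: [0.5648, 0.0057, 0.0562]
eef_rot: [-0.0, 0.91, 0.414, -0.0]
wrist_force: [-0.2, 0.2, -1.5]
opening: 0.125
grasp_force: 58.8
```

Call:
play_rows --plan '[[0,[0,0,0.002],0],[0,[0,0,0.004],0],[0,[0,0,0.004],0]]'

```text
time_s: 20.1
eef_pos: [0.5652, 0.0057, 0.056]
eef_rot: [0.0, 0.91, 0.414, 0.0]
wrist_force: [-4.9, 1.2, 9.8]
opening: 0.124
grasp_force: 60.4
```

The holder touched the floor at the height I expected. I'll release it and rise.

Call:
play_rows --plan '[[0,[0,0,-0.003],0],[20,[0,0,-0.003],0],[35,[0,0,-0.003],0],[35,[0,0,-0.003],0],[35,[0,0,-0.003],0],[35,[0,0,-0.05],0],[35,[0,0,-0.15],0],[35,[0,0,-0.28],0],[35,[0,0,-0.35],0],[35,[0,0,-0.35],0]]'

```text
time_s: 21.1
eef_pos: [0.5683, 0.005, 0.2006]
eef_rot: [0.003, 0.91, 0.414, 0.004]
wrist_force: [0.6, -0.7, 0.2]
opening: 0.406
grasp_force: 0.0
```

Run:
```python
from h import *
np.set_printoptions(precision=4,suppress=True)
o=get_obs();p=camera("wrist");W,ok=wworld(p,o);save(p,"w7.png",s=1.2)
print(o["eef_pos"],o["wrist_force"],o["time_s"],o["opening"])
h=ok&(np.hypot(W[...,0]-.5645,W[...,1]-.0055)<.035)
for lo,hi in [(.07,.09),(.018,.028)]:
    t=W[h&(W[...,2]>lo)&(W[...,2]<hi)];print(lo,len(t),bar(t),np.median(t[:,2]))
```

```text
[0.5683 0.005  0.2006] [ 0.6171 -0.6529  0.1992] 21.1 0.4064786178199187
0.07 206 (array([563.9,   4.1]), array([12. , 11.5]), 48.8) 0.07731823598881153
0.018 542 (array([564.8,   4.5]), array([33.5, 30.6]), -44.1) 0.021532284564535972
```

View pics/w7.png

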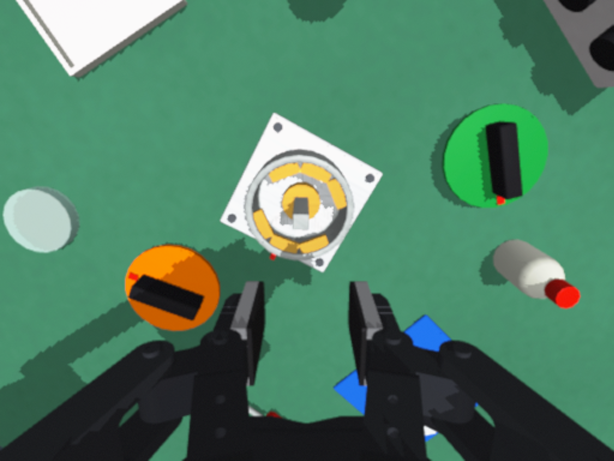

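The holder stands upright in the centre of the chamber at about (300,205), its stem top at 77 mm and disc top at 21.5 mm as they should be. The gripper is clear, so I'll hand in.

```bash
python3 -c "
from bench import *
print(hand_in())"
```

```text
the job is handed in; nothing more can be done
None
```

The cover came free at about 87° and stands handle up near the middle of the blue pad, and the holder stands upright in the open chamber. Everything is released and the job was handed in at about 21 s; the hand-in gave no verdict back.

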